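# Fold and snap shut the orange switch-box cover

### The job

Fold the open orange cover of the switch box down about its hinge and press its free edge down, firmly but without ramming it, until it snaps past the spring catch. Keep pressing the cover down with the fingers and finish like that, still holding it pressed home; leave the blue-covered box and the other things on the bench alone.

Things in the scene. Friction and masses are not known exactly. Their poses are not given: they have to be found in the camera images.
- box: Grey open-topped switch box with the ORANGE cover, 120 (x) by 140 (y) by 55 mm high, fixed on a wooden block (190 by 160 mm) whose height varies from 4 to 31 mm, yaw up to about 25 degrees. Origin: centre of its underside, z up. The hinge runs along its +y axis at x = +66 mm, z = 45 mm; the spring catch stands outside its -x side at x = -70 mm, its steel roller at z = 45 mm. Gasket on the -x rim.
- cover (a joint): Angle of the orange cover, rad. 0 = hard stop, level over the box; pi/2 = upright; starts at 1.6 to 1.9 (leaning away from the box). Stiff hinge: stays where left; about 1.5 N at the free edge turns it. Its lip meets the catch at about 0.11 and passes it at about 0.07; the cover then jumps to about 0.03 and stays latched. From there to 0 a gasket gives about 4 mm, up to about 10 N, then a hard stop.
- cover_hinge (a point): Middle of the hinge line of the orange cover, turning with it. The cover: flat stiff plate 138 by 140 mm, 6 mm thick. The axes equal the box's when the cover is at angle 0. In this frame the plate spans x = -134 to +4 mm, y = -70 to +70, z = 13 (inside) to 19 mm (outside, facing up when closed). A latch lip under the free edge reaches 12 mm below the hinge line at x = -132 mm.
- cover_press (a point): Centre of the black mark on the outside face of the orange cover, 112 mm from the hinge line (22 mm from the free edge): a good place to push. When the cover is closed it is 64 mm above the box's underside.
- catch (a joint): How far the spring roller catch of the orange-covered box is pushed outward, m: 0 at rest, about 0.003 as the lip passes. Pushing the cover past it takes a push at the free edge that climbs to roughly 10 to 15 N (cover at about 0.09 rad), then drops suddenly.
- sparebox: Another box of the same make and size, with a BLUE cover, also open; leave alone.
- sparecover (a joint): Angle of the blue cover, same meaning (starts 1.6 to 1.9); must stay as found.
- driver_mid (a point): Bystander: screwdriver lying in a low blue tray; middle of it, half-way up.
- spanner_mid (a point): Bystander: steel spanner lying on the bench; middle of it, half-way up.
- tape_mid (a point): Bystander: yellow tape roll, 90 across, 24 high; middle of it, half-way up.
- cup_mid (a point): Bystander: orange plastic cup, 95 high; middle of it, half-way up.
- jar_mid (a point): Bystander: closed jar of small parts, 75 high; middle of it, half-way up.
- pliers_mid (a point): Bystander: red-handled pliers lying on the bench; middle of it, half-way up.
- sparecover_press (a point): Centre of the black mark on the outside of the blue cover; must not move by more than 12 mm.

How it is judged:
By the outcome, as a careful person would: the job done as asked, in the order asked, and still so for the second after the job is handed in, while the arm keeps its last pose, push and grip.
It also fails if it takes over 45 s, if anything falls off the work surface, if the arm or the gripper's body presses on something with over 40 N, if the wrist force passes 120 N, or if a joint passes its speed limit or range.

### The arm

A 6-joint arm with a two-finger parallel gripper is mounted at the origin on the work surface. World frame = base frame: x ahead of the robot, y to its left, z up, the work surface at z = 0. Lengths are in m, angles in rad, forces in N, time in s.
With the tool pointing down it reaches from about 0.35 to 0.875 m from the base axis. Payload 15.5 kg.
Tool frame: the origin (TCP) lies between the finger pads; the fingertips stand 8 mm ahead of it and the grasp point (between the pads) lies 11 mm behind it (r.tip_reach is the distance from the TCP to the fingertips, in m); z points along the fingers, y is the line along which they close (so a half turn about z gives the same grasp; the last joint's range is limited). The gripper opens to 85 mm and grips with 20 to 120 N. Pads are 22 mm wide; open, the fingers measure 114 mm over their backs; the gripper's body (76 mm by 85 mm) begins 54 mm behind the grasp point. The pads swing forward as they close: fully open they stand 13 mm farther back than shut.
Start: joints at [1.226, 0.494, 1.345, -0, 1.302, -0.096], TCP at [0.155, 0.606, 0.239] pointing down, gripper open.
Joint ranges: [-2.91, 2.91], [-0.82, 2.16], [0.22, 2.67], [-1.22, 4.37], [0.12, 2.79], [-3.08, 3.08]. Speed limits (rad/s): [1.89, 1.89, 2.57, 3.01, 3.01, 3.01].

### API

Orientations are given as a unit quaternion [w, x, y, z].
In Python, from plant import r, imaging gives the robot as it stands.
- The arm moves only by the shell command python3 -m handwheel 'ROWS' [OPENING]. ROWS is JSON, one flat list of numbers, 6 for each row, row after row: the shift along the world's x, y, z each as a share of 75 mm, from -1 to 1, then the turn, a rotation vector about the world's x, y, z each as a share of 2 rad, from -1 to 1. A call has 1 to 5 rows; each row shifts and turns the commanded pose from where the row before left it; what a row does not reach is not made up. A row lasts 1/8 s, in which the tool goes at most 62.5 mm and 10.7 degrees, less where a joint would pass 70% of its speed; a pose out of reach is approached as far as the arm can. A call with a number of a shift or a turn outside -1 to 1 is refused whole. A call with a gripper value outside its range is refused whole. OPENING is the opening, from -1 (shut) to 1 (fully open), set as the call begins (- or left out, the last holds). The fingers move at their own pace and stop on an object; the grip force is fixed at half the most. Time passes only in rows, so rows that do not move let the fingers close. It gives the time, the measured TCP pose, the force, the opening and the grip force at its end, in the units of the state.
- r.sense(): the state, without advancing time (a new reading comes with each control period).
- imaging.snapshot(name): name is "scene" or "side" or "wrist"; returns a dict with "pixels" (400x640x3 uint8, blue, green, red), "depth" (400x640 float32, m along the optical axis (not along the pixel's ray), 0 where there is no reading), "K" (3x3 intrinsics, pixels), "camera_from_world" (4x4, takes a point from world to camera coordinates); the wrist camera has in their place "mount" (4x4, takes a point from camera to tool coordinates, whose origin is the TCP and whose axes are the flange's). Camera axes: x right, y down, z forward; pixel columns grow to the right and rows downward; lengths in m; the calibration is good to about 2 mm. The wrist camera is an equidistant fisheye: a pixel r from the principal point sees the ray r / f radians off the axis. A picture is of the moment at which its call begins: read the wrist's pose just before it.
- r.job_done(): hands the job in; it is judged then, once.
The state is a dict: "time": time; "joint_pos": joint angles; "qd": joint speeds; "effort": joint torques, N m; "eef_pos": TCP position; "ee_rot": TCP orientation; "contact_force": force on the tool from outside, world axes, zero at the start; "moment": the same for the moment, N m; "opening": finger opening in m; "gripper_force": force on a finger pad.
Only numpy, scipy, OpenCV 4.12 (cv2) and the standard library are available. Lean on these libraries where they do the work, as an engineer would, in place of code of your own. Each camera call takes 0.05 s, during which the arm holds its last target. There are 200 camera calls.

## Working session

There is one attempt and no reset: what is moved stays moved. The work goes in short steps, Python scripts to look and compute and a shell command to move; the robot and the scene stay as the last step left them, time stands still between calls to the robot, and variables do not carry over. Pictures are saved under pics/ and viewed, at most 10 in all, crops included, and the job is handed in when it is done.

```bash
mkdir -p pics; ls
python3 - <<'E'
from plant import r, imaging
import cv2,numpy as np
s=r.sense();print({k:np.round(v,3).tolist() for k,v in s.items()}, r.tip_reach)
for n in ("scene","side"):
    d=imaging.snapshot(n);cv2.imwrite(f"pics/{n}0.png",d["pixels"]);np.savez(f"{n}0.npz",**d)
    print(d["K"].tolist(),np.round(d["camera_from_world"],3).tolist())
E
```

```text
pics
{'time': 0.0, 'joint_pos': [1.225, 0.494, 1.346, 0.0, 1.302, -0.096], 'qd': [0.003, 0.0, -0.002, -0.001, -0.0, -0.0], 'effort': [0.001, -88.212, -38.389, -0.0, 0.01, -0.0], 'eef_pos': [0.154, 0.605, 0.239], 'ee_rot': [-0.0, 0.125, 0.992, -0.001], 'contact_force': [0.509, 0.013, 0.322], 'moment': [0.032, 0.008, -0.002], 'gripper_force': 0.0, 'opening': 0.085} 0.008
[[379.28460338770003, 0.0, 317.15154493580656], [0.0, 379.28460338770003, 201.8124818006865], [0.0, 0.0, 1.0]] [[0.292, 0.956, 0.003, -0.187], [0.764, -0.231, -0.603, -0.386], [-0.576, 0.178, -0.798, 1.554], [0.0, 0.0, 0.0, 1.0]]
[[465.9944448569014, 0.0, 314.60261074746853], [0.0, 465.9944448569014, 201.24914071805932], [0.0, 0.0, 1.0]] [[-0.987, -0.158, 0.006, 0.593], [-0.124, 0.749, -0.651, 0.138], [0.098, -0.644, -0.759, 1.335], [0.0, 0.0, 0.0, 1.0]]
```

View pics/scene0.png

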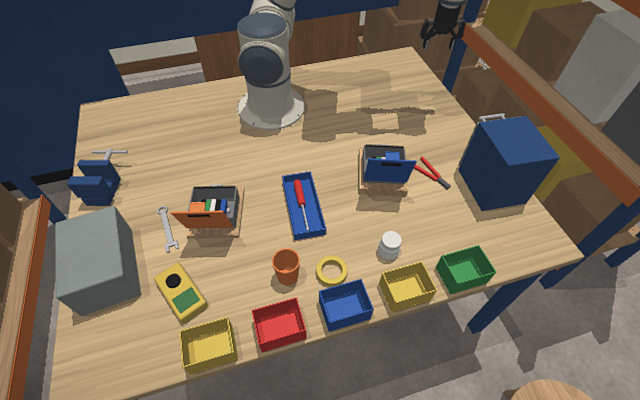

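View pics/side0.png

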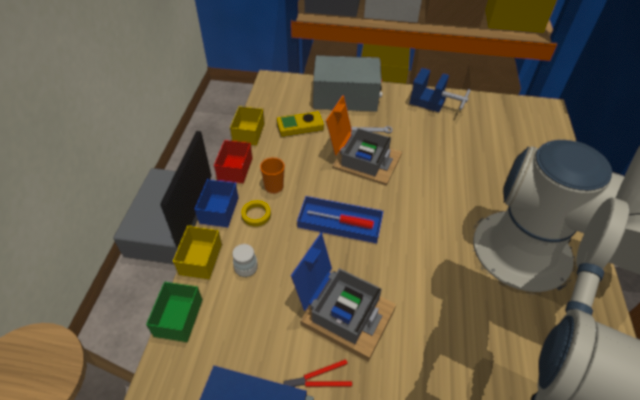

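The scene view shows the open orange cover at (205,215), with its box behind it towards the robot. In the side view the cover is at (340,127) and the box at (365,153), so the hinge is on the side away from the robot. Next I'll measure the cover plane and the box from colour and depth.

```bash
cat > h.py <<'E'
import numpy as np,cv2
def cloud(d):
    K=d["K"];z=d["depth"].astype(float);v,u=np.indices(z.shape)
    p=np.stack([(u-K[0,2])/K[0,0]*z,(v-K[1,2])/K[1,1]*z,z],-1)
    T=np.linalg.inv(d["camera_from_world"]);return p@T[:3,:3].T+T[:3,3]
def orange(d):
    h=cv2.cvtColor(d["pixels"],cv2.COLOR_BGR2HSV)
    return cv2.inRange(h,(5,190,90),(16,255,255))>0
E
python3 - <<'E'
from h import *
for n,roi in (("scene",(165,195,245,240)),("side",(322,90,360,160))):
    d=np.load(f"{n}0.npz");P=cloud(d);m=orange(d);k=np.zeros_like(m);k[roi[1]:roi[3],roi[0]:roi[2]]=1
    m&=k&(d["depth"]>0);p=P[m];p=p[p[:,2]>0.04]
    for _ in range(4):
        c=p.mean(0);nrm=np.linalg.svd(p-c)[2][2];e=(p-c)@nrm;p=p[abs(e)<max(.004,2*e.std())] if _<3 else p
    nrm*=np.sign(nrm[0])
    print(n,len(p),"c",c.round(4),"n",nrm.round(3),"rms",e.std().round(4),"yaw",np.degrees(np.arctan2(nrm[1],nrm[0])).round(1),"tilt z",p.min(0).round(3),p.max(0).round(3))
    # height map of the surroundings
    x0,y0=c[:2];q=P.reshape(-1,3);px=d["pixels"].reshape(-1,3)
    s=(q[:,0]>x0-.22)&(q[:,0]<x0+.05)&(abs(q[:,1]-y0)<.15)&(q[:,2]<.12)
    hh,b=np.histogram(q[s,2],np.arange(-.004,.12,.004));print(list(zip((b[:-1]*1e3).round().astype(int).tolist(),hh.tolist())))
for n,(a,b,c,e) in (("scene",(150,170,260,250)),("side",(310,85,415,190))):
    d=np.load(f"{n}0.npz")["pixels"][b:e,a:c];cv2.imwrite(f"pics/{n}c.png",cv2.resize(d,None,fx=5,fy=5,interpolation=cv2.INTER_CUBIC))
a=cv2.imread("pics/scenec.png");b=cv2.imread("pics/sidec.png");W=np.zeros((525,1075,3),np.uint8);W[:400,:550]=a;W[:,550:]=b
cv2.imwrite("pics/both.png",cv2.resize(W,(800,391)))
E
```

```text
scene 5 c [ 0.5435 -0.3743  0.0795] n [ 0.967 -0.036 -0.253] rms 0.0002 yaw -2.1 tilt z [ 0.538 -0.38   0.059] [ 0.553 -0.368  0.116]
[(-4, 369), (0, 2442), (4, 819), (8, 244), (12, 274), (16, 269), (20, 128), (24, 35), (28, 42), (32, 44), (36, 47), (40, 45), (44, 41), (48, 59), (52, 201), (56, 144), (60, 50), (64, 98), (68, 77), (72, 65), (76, 63), (80, 35), (84, 22), (88, 20), (92, 24), (96, 21), (100, 21), (104, 24), (108, 21), (112, 22)]
side 750 c [ 0.5724 -0.3056  0.1203] n [ 0.926 -0.251 -0.283] rms 0.0015 yaw -15.2 tilt z [ 0.538 -0.384  0.053] [ 0.607 -0.239  0.187]
[(-4, 842), (0, 892), (4, 233), (8, 213), (12, 367), (16, 257), (20, 130), (24, 73), (28, 75), (32, 76), (36, 87), (40, 90), (44, 84), (48, 182), (52, 247), (56, 143), (60, 161), (64, 166), (68, 135), (72, 73), (76, 48), (80, 23), (84, 26), (88, 22), (92, 26), (96, 25), (100, 29), (104, 21), (108, 28), (112, 24)]
```

View pics/both.png

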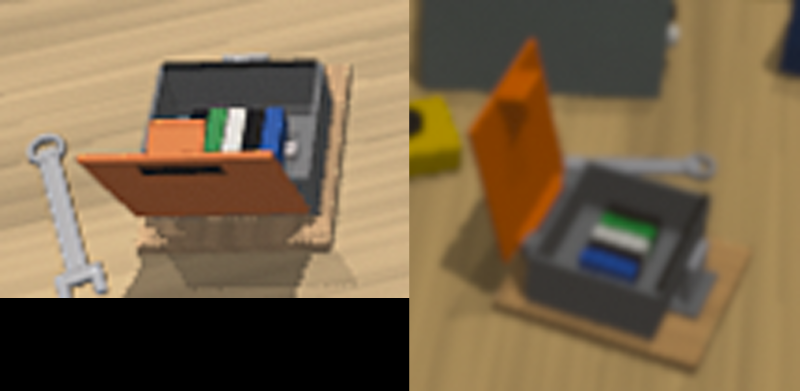

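The left crop shows the outside of the cover with its dark mark, the box rim behind it and the catch on the robot side. The right crop shows the inner face of the cover. I'll get the plate extents and heights in the box frame.

Run:
```python
from h import *
for n,roi in (("scene",(165,195,245,240)),("side",(322,90,360,160))):
    d=np.load(f"{n}0.npz");P=cloud(d);h=cv2.cvtColor(d["pixels"],cv2.COLOR_BGR2HSV)
    m=cv2.inRange(h,(3,140,60),(14,255,255))>0;k=np.zeros_like(m);k[roi[1]:roi[3],roi[0]:roi[2]]=1
    m&=k&(d["depth"]>0);p=P[m];p=p[(p[:,2]>0.04)];rng=np.random.default_rng(0);best=0
    for _ in range(300):
        a=p[rng.choice(len(p),3,0)];v=np.cross(a[1]-a[0],a[2]-a[0]);v/=np.linalg.norm(v)+1e-12;I=abs((p-a[0])@v)<.004
        if I.sum()>best:best=I.sum();B=I
    q=p[B];c=q.mean(0);v=np.linalg.svd(q-c)[2][2];v*=np.sign(v[0])
    psi=np.arctan2(v[1],v[0]);th=np.pi/2-np.arcsin(v[2]);X=np.array([np.cos(psi),np.sin(psi),0]);Y=np.array([-X[1],X[0],0]);u=-np.cos(th)*X+np.sin(th)*np.array([0,0,1])
    s=(q-c)@u;t=(q-c)@Y
    print(n,len(q),len(p),"yaw",np.degrees(psi).round(1),"th",th.round(3),"u ext",np.percentile(s,[0,1,99,100]).round(4),"y ext",np.percentile(t,[0,1,99,100]).round(4))
    tc=(np.percentile(t,.5)+np.percentile(t,99.5))/2
    off=.019 if n=="scene" else .013
    H=c+Y*tc+u*(np.percentile(s,99.5)-.134)-v*off
    print(" hinge",H.round(4),"box origin xy",(H-X*.066)[:2].round(4),"h",H[2]-.045)
    # wood height: box-frame ring
    O=(H-X*.066);b=np.stack([(P-O)@X,(P-O)@Y],-1)
    w=(abs(b[...,0])<.09)&(abs(b[...,1])<.075)
    for nm,ss in (("block -x",(b[...,0]>-.09)&(b[...,0]<-.083)&(abs(b[...,1])<.07)&(P[...,2]<.04)),("rim -x",(abs(b[...,0]+.058)<.004)&(abs(b[...,1])<.06)&(P[...,2]>.03)),("roller",(b[...,0]>-.09)&(b[...,0]<-.068)&(abs(b[...,1])<.05)&(P[...,2]>.03))):
        z=P[...,2][ss];print("  ",nm,len(z),np.percentile(z,[10,50,90]).round(4) if len(z) else "")
```

```text
scene 793 918 yaw -15.2 th 1.845 u ext [-0.0775 -0.0743  0.0607  0.0635] y ext [-0.0713 -0.0678  0.0677  0.0688]
 hinge [ 0.5372 -0.3058  0.0641] box origin xy [ 0.4735 -0.2884] h 0.01907588900424699
   block -x 3 [0.016  0.0162 0.0163]
   rim -x 341 [0.0345 0.0547 0.0761]
   roller 23 [0.0638 0.0662 0.0674]
side 763 889 yaw -15.3 th 1.864 u ext [-0.0702 -0.0637  0.0691  0.0712] y ext [-0.0777 -0.0731  0.0645  0.0694]
 hinge [ 0.5402 -0.3035  0.0605] box origin xy [ 0.4765 -0.2861] h 0.015515600964073
   block -x 74 [0.0115 0.0146 0.0202]
   rim -x 130 [0.0382 0.0647 0.0767]
   roller 46 [0.0345 0.0573 0.0654]
```

```bash
python3 -m handwheel '[0,0,0.6,0,0,0, 0,0,0.6,0,0,0, 0.37,-0.73,0,0,0,0, 0.37,-0.73,0,0,0,0, 0.37,-0.73,0,0,0,0]' -1
python3 - <<'E'
from h import *
for n in ("scene","side"):
    P=cloud(np.load(f"{n}0.npz")).reshape(-1,3);d=np.hypot(P[:,0]-.626,P[:,1]+.328);s=(d<.16)&(P[:,2]>.06)
    q=P[s];q=q[(q-[.539,-.3046,0])@[.965,-.263,0]>.075];print(n,len(q),q.min(0).round(3) if len(q) else"",q.max(0).round(3) if len(q) else"")
E
```

```text
time: 0.72
eef_pos: [0.2381, 0.4396, 0.329]
ee_rot: [-0.0, 0.124, 0.992, -0.0]
contact_force: [1.7, 0.8, 0.8]
opening: 0.0002
gripper_force: 0.0
scene 0  
side 0
```

```bash
python3 -m handwheel '[0.37,-0.73,0,0,0,0, 0.37,-0.73,0,0,0,0, 0.37,-0.73,0,0,0,0, 0.37,-0.73,0,0,0,0, 0.37,-0.73,0,0,0,0]'; python3 -m handwheel '[0.37,-0.73,0,0,0,0, 0.37,-0.73,0,0,0,0, 0.37,-0.73,0,0,0,0, 0.37,-0.73,0,0,0,0, 0.37,-0.73,0,0,0,0]';python3 -m handwheel '[0.37,-0.73,0,0,0,0, 0.37,-0.73,0,0,0,0, 0.37,-0.73,0,0,0,0, 0.37,-0.73,0,0,0,0, 0,0,0,0,0,0]'
```

```text
time: 1.35
eef_pos: [0.3769, 0.1657, 0.3293]
ee_rot: [0.0, 0.124, 0.992, 0.0]
contact_force: [1.4, 1.4, -0.9]
opening: 0.0002
gripper_force: 0.0
time: 1.98
eef_pos: [0.5157, -0.1082, 0.3291]
ee_rot: [-0.0, 0.125, 0.992, 0.0]
contact_force: [1.1, 1.2, 0.2]
opening: -0.0001
gripper_force: 0.0
time: 2.6
eef_pos: [0.6268, -0.3287, 0.3271]
ee_rot: [-0.001, 0.126, 0.992, 0.0]
contact_force: [-0.3, 1.2, -0.4]
opening: 0.0002
gripper_force: 0.0
```

```bash
python3 -m handwheel '[0,0,-0.5,0,0,0, 0,0,-0.5,0,0,0, 0,0,-0.5,0,0,0, 0,0,-0.4,0,0,0, 0,0,-0.2,0,0,0]'
python3 - <<'E'
from plant import r, imaging
import cv2,numpy as np
a=imaging.snapshot("scene")["pixels"][110:250,130:310];b=imaging.snapshot("side")["pixels"][50:190,290:430]
cv2.imwrite("pics/a1.png",cv2.resize(np.hstack([a,b]),None,fx=2.5,fy=2.5,interpolation=cv2.INTER_CUBIC))
E
```

```text
time: 3.22
eef_pos: [0.6254, -0.3242, 0.1701]
ee_rot: [-0.001, 0.124, 0.992, 0.001]
contact_force: [0.7, 0.2, -0.2]
opening: 0.0
gripper_force: 0.0
```

View pics/a1.png

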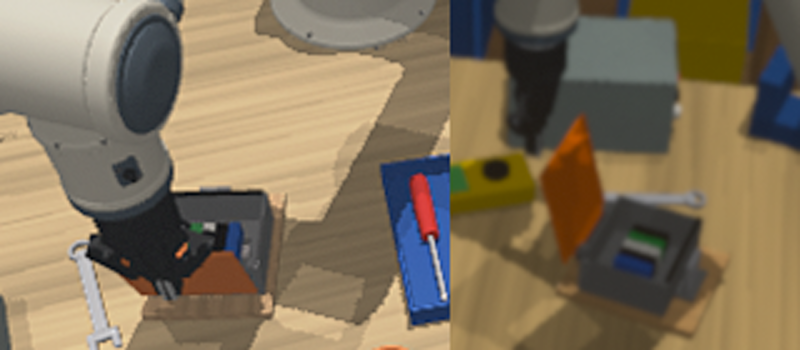

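The fingers now hang just beyond the cover in both views. I'll sweep the cover over towards the box.

```bash
python3 -m handwheel '[-0.15,0.04,0,0,0,0, -0.15,0.04,0,0,0,0, -0.15,0.04,0,0,0,0, -0.15,0.04,0,0,0,0, -0.15,0.04,0,0,0,0]'; python3 -m handwheel '[-0.14,0.04,0,0,0,0, -0.14,0.04,0,0,0,0, -0.14,0.04,0,0,0,0, -0.14,0.04,0,0,0,0, -0.14,0.04,0,0,0,0]'
python3 - <<'E'
from plant import r, imaging
import cv2,numpy as np
a=imaging.snapshot("scene")["pixels"][110:250,130:310];b=imaging.snapshot("side")["pixels"][50:190,290:430]
cv2.imwrite("pics/a2.png",cv2.resize(np.hstack([a,b]),None,fx=2.5,fy=2.5,interpolation=cv2.INTER_CUBIC))
E
```

```text
time: 3.95
eef_pos: [0.5692, -0.31, 0.172]
ee_rot: [0.0, 0.125, 0.992, -0.0]
contact_force: [1.0, -0.2, 1.2]
opening: 0.0003
gripper_force: 0.8
time: 4.58
eef_pos: [0.5167, -0.2949, 0.1717]
ee_rot: [-0.0, 0.125, 0.992, 0.0]
contact_force: [2.2, -0.3, -0.2]
opening: 0.0001
gripper_force: 0.6
```

View pics/a2.png

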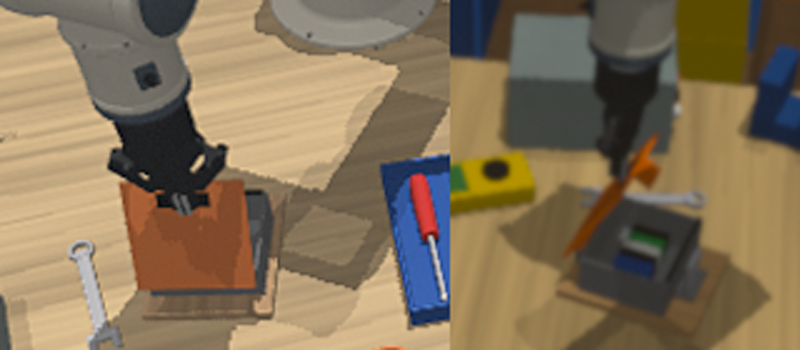

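The cover is leaning over the box, with the fingertips at its mark (scene crop 182,200). I'll follow the arc down.

```bash
python3 -m handwheel '[-0.1,0.026,-0.03,0,0,0, -0.1,0.026,-0.035,0,0,0, -0.095,0.026,-0.04,0,0,0, -0.095,0.026,-0.05,0,0,0, -0.095,0.026,-0.055,0,0,0]'; python3 -m handwheel '[-0.085,0.022,-0.07,0,0,0, -0.08,0.02,-0.075,0,0,0, -0.075,0.02,-0.08,0,0,0, -0.07,0.02,-0.08,0,0,0, -0.065,0.018,-0.085,0,0,0]'
```

```text
time: 5.3
eef_pos: [0.4806, -0.2853, 0.1557]
ee_rot: [-0.0, 0.125, 0.992, -0.0]
contact_force: [1.0, -0.6, -0.7]
opening: -0.0001
gripper_force: 0.4
time: 5.92
eef_pos: [0.4526, -0.2778, 0.1264]
ee_rot: [-0.0, 0.125, 0.992, -0.0]
contact_force: [-0.0, -0.7, 0.5]
opening: 0.0001
gripper_force: 0.3
```

```bash
python3 -m handwheel '[-0.055,0.015,-0.05,0,0,0, -0.055,0.015,-0.05,0,0,0, -0.055,0.015,-0.05,0,0,0, -0.055,0.015,-0.05,0,0,0, 0,0,-0.04,0,0,0]'; python3 -m handwheel '[0,0,-0.02,0,0,0, 0,0,-0.02,0,0,0, 0,0,-0.02,0,0,0, 0,0,0,0,0,0]'
```

```text
time: 6.55
eef_pos: [0.4361, -0.2732, 0.1086]
ee_rot: [-0.0, 0.125, 0.992, 0.0]
contact_force: [0.2, -0.2, 1.1]
opening: 0.0002
gripper_force: 0.3
time: 7.05
eef_pos: [0.4366, -0.2734, 0.1042]
ee_rot: [-0.0, 0.125, 0.992, 0.0]
contact_force: [0.8, 0.1, 0.2]
opening: -0.0
gripper_force: 0.0
```

```bash
for i in 1; do python3 -m handwheel '[0,0,-0.01,0,0,0, 0,0,-0.01,0,0,0, 0,0,-0.01,0,0,0]'; done; python3 -m handwheel '[0,0,-0.01,0,0,0, 0,0,-0.01,0,0,0]'
```

```text
time: 7.42
eef_pos: [0.4365, -0.2734, 0.102]
ee_rot: [-0.0, 0.125, 0.992, -0.0]
contact_force: [-0.1, 0.0, 1.3]
opening: -0.0005
gripper_force: 0.3
time: 7.68
eef_pos: [0.4365, -0.2734, 0.1005]
ee_rot: [0.0, 0.125, 0.992, -0.0]
contact_force: [0.1, 0.6, 0.5]
opening: 0.0001
gripper_force: 0.3
```

Run:
```python
from plant import r, imaging
import cv2,numpy as np
a=imaging.snapshot("scene")["pixels"][110:250,130:310];b=imaging.snapshot("side")["pixels"][50:190,290:430]
cv2.imwrite("pics/a3.png",cv2.resize(np.hstack([a,b]),None,fx=2.5,fy=2.5,interpolation=cv2.INTER_CUBIC))
```

```text
(no output)
```

View pics/a3.png

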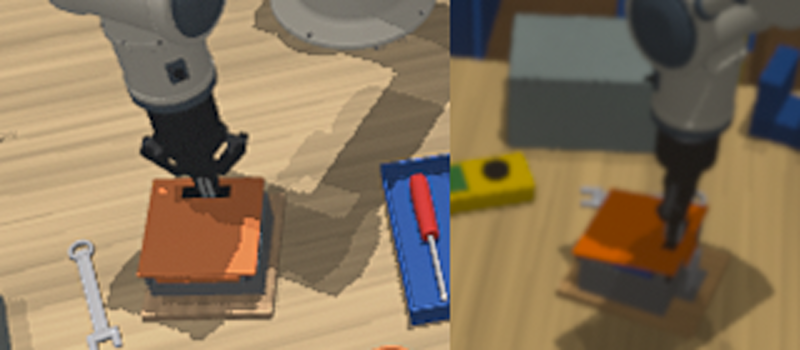

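The cover is nearly level and the fingertips are on its mark (scene crop 205,188). Now I'll press slowly.

```bash
python3 -m handwheel '[0,0,-0.01,0,0,0, 0,0,-0.01,0,0,0]';python3 -m handwheel '[0,0,-0.01,0,0,0, 0,0,-0.01,0,0,0]'; python3 -m handwheel '[0,0,-0.01,0,0,0, 0,0,-0.01,0,0,0]'
```

```text
time: 8.02
eef_pos: [0.4365, -0.2734, 0.099]
ee_rot: [-0.0, 0.125, 0.992, -0.0]
contact_force: [-0.3, 0.1, 2.7]
opening: 0.0002
gripper_force: 0.9
time: 8.28
eef_pos: [0.4364, -0.2734, 0.0978]
ee_rot: [-0.0, 0.125, 0.992, -0.0]
contact_force: [-3.8, 1.4, 12.2]
opening: -0.0
gripper_force: 6.1
time: 8.52
eef_pos: [0.436, -0.2732, 0.0964]
ee_rot: [-0.0, 0.124, 0.992, 0.0]
contact_force: [-6.4, 1.5, 13.8]
opening: -0.0001
gripper_force: 6.6
```

```bash
python3 -m handwheel '[0,0,-0.01,0,0,0, 0,0,-0.01,0,0,0]';python3 -m handwheel '[0,0,-0.01,0,0,0, 0,0,-0.01,0,0,0]'
```

```text
time: 8.78
eef_pos: [0.4359, -0.2732, 0.0947]
ee_rot: [-0.0, 0.125, 0.992, 0.0]
contact_force: [-4.6, 1.2, 7.4]
opening: 0.0001
gripper_force: 3.8
time: 9.02
eef_pos: [0.4365, -0.2734, 0.093]
ee_rot: [0.0, 0.125, 0.992, -0.0]
contact_force: [0.2, 0.2, -0.1]
opening: -0.0
gripper_force: 0.0
```

The force peaked and then dropped to zero, so the cover has snapped past the catch. I'll follow it down onto the gasket.

```bash
python3 -m handwheel '[0,0,-0.01,0,0,0, 0,0,-0.01,0,0,0]';python3 -m handwheel '[0,0,-0.01,0,0,0, 0,0,-0.01,0,0,0]'
```

```text
time: 9.28
eef_pos: [0.4366, -0.2734, 0.0914]
ee_rot: [0.0, 0.125, 0.992, -0.0]
contact_force: [-0.7, 0.2, 0.2]
opening: -0.0
gripper_force: 0.0
time: 9.52
eef_pos: [0.4365, -0.2734, 0.09]
ee_rot: [-0.0, 0.125, 0.992, -0.0]
contact_force: [-0.3, 0.6, -0.3]
opening: -0.0002
gripper_force: 0.0
```

```bash
python3 -m handwheel '[0,0,-0.01,0,0,0, 0,0,-0.01,0,0,0]';python3 -m handwheel '[0,0,-0.01,0,0,0, 0,0,0,0,0,0]'
```

```text
time: 9.78
eef_pos: [0.4365, -0.2734, 0.0885]
ee_rot: [-0.0, 0.125, 0.992, -0.0]
contact_force: [-0.6, -0.0, 0.7]
opening: 0.0002
gripper_force: 0.0
time: 10.02
eef_pos: [0.4364, -0.2734, 0.0878]
ee_rot: [-0.0, 0.125, 0.992, 0.0]
contact_force: [-0.4, 0.1, 1.8]
opening: -0.0
gripper_force: 0.9
```

```bash
python3 -m handwheel '[0,0,-0.01,0,0,0, 0,0,0,0,0,0]';python3 -m handwheel '[0,0,-0.01,0,0,0, 0,0,0,0,0,0]';python3 -m handwheel '[0,0,-0.01,0,0,0, 0,0,0,0,0,0]'
```

```text
time: 10.28
eef_pos: [0.4363, -0.2733, 0.0871]
ee_rot: [-0.0, 0.125, 0.992, 0.0]
contact_force: [-2.8, 0.1, 3.9]
opening: 0.0002
gripper_force: 2.1
time: 10.52
eef_pos: [0.4363, -0.2733, 0.0864]
ee_rot: [-0.0, 0.125, 0.992, 0.0]
contact_force: [-3.5, -0.3, 6.3]
opening: -0.0001
gripper_force: 3.2
time: 10.78
eef_pos: [0.4362, -0.2733, 0.0858]
ee_rot: [-0.0, 0.125, 0.992, 0.0]
contact_force: [-5.5, 0.6, 13.4]
opening: -0.0001
gripper_force: 6.5
```

```bash
python3 -m handwheel '[0,0,-0.006,0,0,0, 0,0,0,0,0,0, 0,0,0,0,0,0]'; python3 -m handwheel '[0,0,0,0,0,0, 0,0,0,0,0,0]'
python3 - <<'E'
from plant import r, imaging
from h import *
d=imaging.snapshot("side");e=imaging.snapshot("scene")
a=e["pixels"][110:250,130:310];b=d["pixels"][50:190,290:430]
cv2.imwrite("pics/a4.png",cv2.resize(np.hstack([a,b]),None,fx=2.5,fy=2.5,interpolation=cv2.INTER_CUBIC))
P=cloud(e);h=cv2.cvtColor(e["pixels"],cv2.COLOR_BGR2HSV);m=(cv2.inRange(h,(3,140,60),(14,255,255))>0)&(e["depth"]>0)
p=P[m];b=(p-[.539,-.3046,0])@[.965,-.263,0];s=(b<0)&(b>-.13)&(abs((p-[.539,-.3046,0])@[.263,.965,0])<.065)&(p[:,2]>.06)&(p[:,2]<.11)
print(np.polyfit(b[s],p[s,2],1),s.sum())
E
```

```text
time: 11.15
eef_pos: [0.4362, -0.2733, 0.0857]
ee_rot: [-0.0, 0.125, 0.992, -0.0]
contact_force: [-6.9, 2.7, 21.8]
opening: -0.0003
gripper_force: 10.3
time: 11.4
eef_pos: [0.4362, -0.2733, 0.0857]
ee_rot: [-0.0, 0.125, 0.992, -0.0]
contact_force: [-8.0, 1.5, 20.8]
opening: 0.0
gripper_force: 10.3
[-0.0029105   0.07989998] 1334
```

View pics/a4.png

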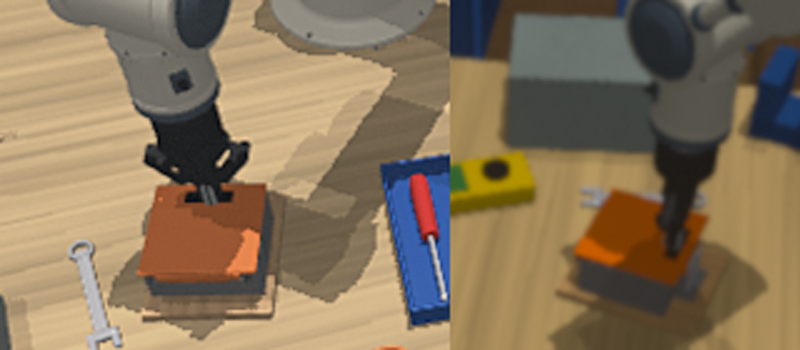

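The cover is level, with a measured slope of about 0.003 rad. It is against its stop and held there with a steady push of about 21 N.

```bash
python3 -c "from plant import r; print(r.job_done())"
```

```text
the job is handed in; nothing more can be done
None
```

The orange cover is folded down, snapped past its catch and still held against its stop with a steady push of about 21 N; the arm touched nothing else, and the job was handed in at about 11.5 s.

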